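# Set out jars and a cup for mixing a colour by weight

### The job

Get the bench ready for mixing a colour by weight: stand each of the three lidded amber jars in the round wooden holder of its own size (smallest in smallest, and so on), seated on the bottom of the socket, and stand the top cup of the nested stack in the middle of the pan of the pocket scale, which the smallest jar must clear first. Keep jars and cup upright, set everything down gently (no dropping) without pressing hard on the scale or the holders, and leave the other two cups nested where they stand.

Things in the scene. Friction and masses are not known exactly. Their poses are not given: they have to be found in the camera images.
- jar_small: The smallest of three straight-sided, closed amber glass jars with a flat black screw lid and a paper label: 28 mm across over its whole height (lid included), 56 mm high, about 50 g. Origin: centre of its underside; z points up through the lid. At the start it stands on the pan of the scale.
- jar_medium: The middle-sized of three straight-sided, closed amber glass jars with a flat black screw lid and a paper label: 44 mm across over its whole height (lid included), 70 mm high, about 130 g. Origin: centre of its underside; z points up through the lid. At the start it stands on the bench.
- jar_large: The largest of three straight-sided, closed amber glass jars with a flat black screw lid and a paper label: 60 mm across over its whole height (lid included), 84 mm high, about 260 g. Origin: centre of its underside; z points up through the lid. At the start it stands on the bench.
- holder_small: The smallest of three round turned pale-wood jar holders, fixed to the bench, made for the 28 mm jar: a tapered socket on a flange. Top edge 26 mm above the bench; socket 43 mm across at its mouth, 37 mm at its floor, which is 8 mm above the bench; flange 60 mm across, 7 mm thick. Origin: on the bench under the socket's middle; z up.
- holder_medium: The middle-sized of three round turned pale-wood jar holders, fixed to the bench, made for the 44 mm jar: a tapered socket on a flange. Top edge 26 mm above the bench; socket 59 mm across at its mouth, 53 mm at its floor, which is 8 mm above the bench; flange 76 mm across, 7 mm thick. Origin: on the bench under the socket's middle; z up.
- holder_large: The largest of three round turned pale-wood jar holders, fixed to the bench, made for the 60 mm jar: a tapered socket on a flange. Top edge 26 mm above the bench; socket 75 mm across at its mouth, 69 mm at its floor, which is 8 mm above the bench; flange 92 mm across, 7 mm thick. Origin: on the bench under the socket's middle; z up.
- scale: Black pocket scale, fixed to the bench, 120 x 70 mm, with a bright square steel pan 66 x 66 mm at one end and a small display at the other. The pan is flat and rigid, its top 21 mm above the bench. Origin: on the bench under the middle of the pan; x points from display to pan (the case reaches 85 mm to -x, 35 mm to +x, 35 mm to either side in y); z up.
- cup_top: White tapered plastic mixing cup, one of three alike: rim 60 mm across outside, foot 36 mm, 60 mm high, wall 2 mm, inside floor 22 mm above its underside, 30 g. Origin: centre of its underside; z up. The top cup of the nested stack; its uppermost 22 mm stand clear of the cup below and can be gripped from outside; 1 to 3 mm of play all round.
- cup_mid: White tapered plastic mixing cup, one of three alike: rim 60 mm across outside, foot 36 mm, 60 mm high, wall 2 mm, inside floor 22 mm above its underside, 30 g. Origin: centre of its underside; z up. The middle cup of the stack, 22 mm higher than the lowest; it stays.
- cup_low: White tapered plastic mixing cup, one of three alike: rim 60 mm across outside, foot 36 mm, 60 mm high, wall 2 mm, inside floor 22 mm above its underside, 30 g. Origin: centre of its underside; z up. The lowest cup, standing on the bench; it stays. The top of the whole stack is 104 mm above the bench.

How it is judged:
By the outcome, as a careful person would: the job done as asked, in the order asked, and still so for the second after the job is handed in, with the robot touching nothing.
It also fails if it takes over 128 s, if anything falls off the work surface, if the arm or the gripper's body presses on something with over 40 N, if the wrist force passes 120 N, or if a joint passes its speed limit or range.

### The arm

A 6-joint arm with a two-finger parallel gripper is mounted at the origin on the work surface. World frame = base frame: x ahead of the robot, y to its left, z up, the work surface at z = 0. Lengths are in m, angles in rad, forces in N, time in s.
With the tool pointing down it reaches from about 0.275 to 0.725 m from the base axis. Payload 5.6 kg.
Tool frame: the origin (TCP) lies midway between the tips of the shut fingers; the grasp point (between the pads) lies 19 mm behind it; z points along the fingers, y is the line along which they close (so a half turn about z gives the same grasp; the last joint's range is limited). The gripper opens to 85 mm and grips with 20 to 120 N. Pads are 22 mm wide; open, the fingers measure 114 mm over their backs; the gripper's body (76 mm by 85 mm) begins 54 mm behind the grasp point. The pads swing forward as they close: fully open they stand 13 mm farther back than shut.
Start: joints at [1.579, 0.255, 0.108, 0, -1.424, -0.285], TCP at [0.15, 0.529, 0.231] pointing down, gripper open.
Joint ranges: [-2.95, 2.95], [-1.21, 1.97], [-1.09, 1.5], [-2.87, 1.71], [-2.94, -0.07], [-3.05, 3.05]. Speed limits (rad/s): [2.57, 2.57, 3.14, 3.14, 3.14, 3.14].

### API

Orientations are given as a rotation vector (axis times angle).
In Python, from cell import * gives the robot as it stands.
- The arm moves only by the tool play_rows, never from a script. Its arguments are lists of equal length, an entry for each row: "translation": the shift along the tool's x, y, z in m, a list of three; "twist": the turn about the tool's z in rad. A call has 1 to 12 rows; each row shifts and turns the commanded pose from where the row before left it, along the tool's axes as they then stand; what a row does not reach is not made up. A row lasts 1/10 s, in which the tool goes at most 50 mm and 8.59 degrees, less where a joint would pass 70% of its speed; a pose out of reach is approached as far as the arm can. A call is refused whole if a number of a shift passes 0.05 or a number of a turn 0.15, either way. A call with a gripper value outside its range is refused whole. "gripper" is the finger opening in m, from 0 to 0.0854, set as the call begins (left out, the last holds). The fingers move at their own pace and stop on an object; "grip_force" is the grip in N (left out, the last holds). Time passes only in rows, so rows that do not move let the fingers close. It gives the time, the measured TCP pose, the force, the opening and the grip force at its end, in the units of the state.
- observe(): the state, without advancing time (a new reading comes with each control period).
- get_image(name): name is "side" or "top"; returns a dict with "image" (384x512x3 uint8, red, green, blue), "camera_matrix" (3x3 intrinsics, pixels), "k1" (the pictures are not rectified: a ray, as slopes to the right and down, at radius r is drawn at 1 + k1 r^2 times it, then the intrinsics apply), "world_from_camera" (4x4, takes a point from camera to world coordinates). Camera axes: x right, y up, looking along -z (the intrinsics and any distortion apply to the point x, -y, -z); pixel columns grow to the right and rows downward; lengths in m; the calibration is good to about 2 mm. A picture is of the moment at which its call begins. There is no depth.
- finish_job(): hands the job in; it is judged then, once.
The state is a dict: "time": time; "qpos": joint angles; "qvel": joint speeds; "joint_torque": joint torques, N m; "position": TCP position; "eef_rot": TCP orientation; "force": force on the tool from outside, world axes, zero at the start; "ft_torque": the same for the moment, N m; "grip_width": finger opening in m; "grasp_force": force on a finger pad.
Only numpy, scipy, OpenCV 4.12 (cv2) and the standard library are available. Lean on these libraries where they do the work, as an engineer would, in place of code of your own. Each camera call takes 0.05 s, during which the arm holds its last target. There are 200 camera calls.

## Working session

There is one attempt and no reset: what is moved stays moved. The work goes in short steps, Python scripts to look and compute and a tool call to move; the robot and the scene stay as the last step left them, time stands still between calls to the robot, and variables do not carry over. Pictures are saved under pics/ and viewed, at most 17 in all, crops included, and the job is handed in when it is done.

Besides the shell and the picture viewer there is one more tool, called after ">>>" as a command line: name --pt "numbers of a row" for each row, then --argument value for the rest. play_rows: Moves the arm, as the interface text tells. Its arguments: {"type":"object","properties":{"translation":{"type":"array","items":{"type":"array","items":{"type":"number"}}},"twist":{"type":"array","items":{"type":"number"}},"gripper":{"type":"number"},"grip_force":{"type":"number"}},"required":["translation","twist"]}

```bash
mkdir -p pics; ls; python3 - <<'E'
from cell import *
import cv2
s=observe();print({k:s[k] for k in('time','position','eef_rot','grip_width','force')})
for n in('top','side'):
    d=get_image(n);cv2.imwrite(f'pics/{n}0.png',d['image'][...,::-1]);print(n,d['camera_matrix'],d['k1'],d['world_from_camera'])
E
```

```text
pics
{'time': 0.0, 'position': array([0.15011421, 0.52860424, 0.23038642]), 'eef_rot': array([ 3.10964596e+00, -4.33284078e-01, -3.24653006e-04]), 'grip_width': 0.08549388460461778, 'force': array([ 0.31521391, -0.72602612,  0.25809016])}
top [[371.62788298   0.         251.55734758]
 [  0.         371.62788298 190.53188263]
 [  0.           0.           1.        ]] -0.02717037298776633 [[ 0.00361702  0.99777698 -0.06654334  0.43364159]
 [-0.99995798  0.00416943  0.00816446  0.00447718]
 [ 0.00842376  0.06651102  0.99775013  1.17996223]
 [ 0.          0.          0.          1.        ]]
side [[392.87041745   0.         259.02779873]
 [  0.         392.87041745 186.77342445]
 [  0.           0.           1.        ]] -0.06499610777773866 [[ 0.94578466  0.19080827 -0.26283757  0.27832932]
 [-0.32477488  0.5644552  -0.7588884  -0.74517405]
 [ 0.00355785  0.80310805  0.5958228   0.63687034]
 [ 0.          0.          0.          1.        ]]
```

View pics/top0.png

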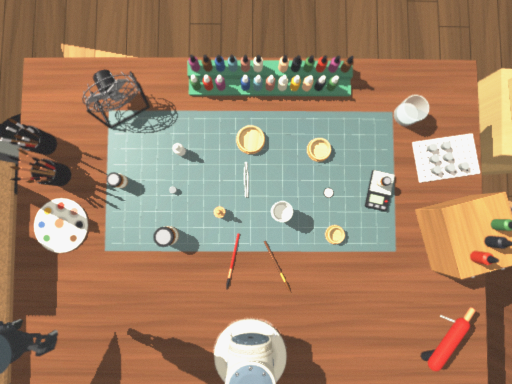

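View pics/side0.png

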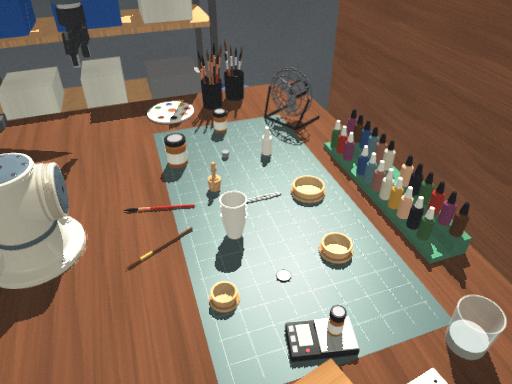

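Top: large jar (166,237), medium (117,181), small on the scale (386,181), stack (282,212), holders L (250,140), M (319,150), S (335,235). Zooming in for masks.

```bash
python3 - <<'E'
import cv2,numpy as np
t=cv2.imread('pics/top0.png');s=cv2.imread('pics/side0.png')
def c(im,x,y,r=25):return cv2.resize(im[y-r:y+r,x-r:x+r],(200,200),interpolation=cv2.INTER_NEAREST)
A=[(166,237),(117,181),(381,190),(282,212)];B=[(250,140),(319,150),(335,235)]
C=[(175,150),(220,122),(330,333),(233,215)]
cv2.imwrite('pics/z.png',np.vstack([np.hstack([c(t,*p) for p in A]),np.hstack([c(t,*p) for p in B]+[c(s,337,320)]),np.hstack([c(s,175,150),c(s,220,122),c(s,224,297),c(s,233,215)])]))
E
```

```text
(no output)
```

View pics/z.png

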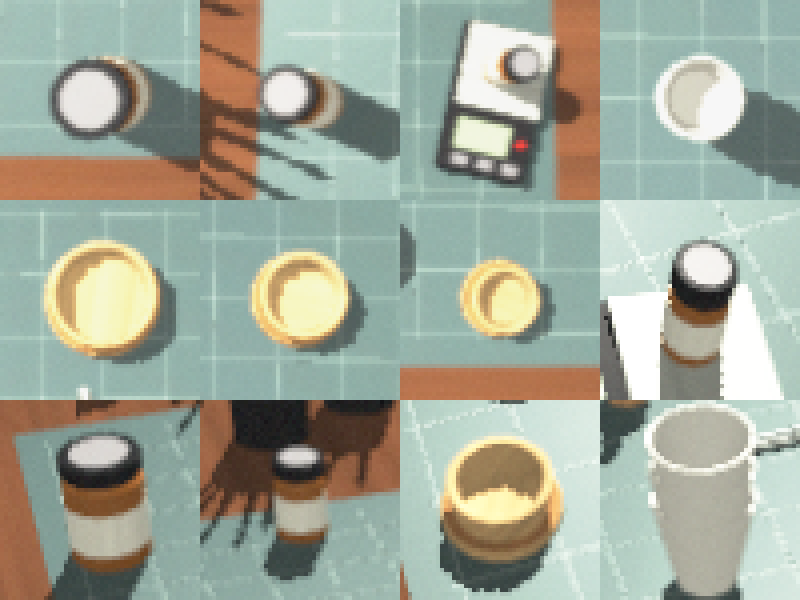

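Zoom shows pale lid discs with black edge (jars), flange outlines (holders), white cup rim and the bright pan with the jar off-centre on it, its display end toward the robot.

```bash
cat > h.py <<'E'
import cv2,numpy as np
from cell import *
def ray(d,uv):
    p=cv2.undistortPoints(np.array([[uv]],float),d['camera_matrix'],np.array([d['k1'],0,0,0]))[0,0]
    W=d['world_from_camera'];return W[:3,3],W[:3,:3]@np.array([p[0],-p[1],-1])
def onplane(d,uv,z):
    o,r=ray(d,uv);return o+r*(z-o[2])/r[2]
def tri(d1,u1,d2,u2):
    (a,r),(b,s)=ray(d1,u1),ray(d2,u2)
    t=np.linalg.lstsq(np.c_[r,-s],b-a,rcond=None)[0];p,q=a+r*t[0],b+s*t[1]
    return (p+q)/2,np.linalg.norm(p-q)
def blob(d,uv,kind,r=20):
    hsv=cv2.cvtColor(d['image'],cv2.COLOR_RGB2HSV)
    m={'white':cv2.inRange(hsv,(0,0,170),(179,45,255)),'pale':cv2.inRange(hsv,(0,0,125),(179,28,255)),
       'wood':cv2.inRange(hsv,(10,70,100),(32,255,255)),
       'dark':cv2.inRange(hsv,(0,0,0),(179,255,75))}[kind]
    R=np.zeros_like(m);R[uv[1]-r:uv[1]+r,uv[0]-r:uv[0]+r]=255;m&=R
    cs=cv2.findContours(m,cv2.RETR_EXTERNAL,cv2.CHAIN_APPROX_NONE)[0]
    cs=[c for c in cs if len(c)>8]
    c=min(cs,key=lambda c:-cv2.pointPolygonTest(c,tuple(map(float,uv)),True))
    return c
E
python3 - <<'E'
from h import *
t=get_image('top');s=get_image('side')
L=[('jar_l',(164,237),(176,138),'pale',.084,11),('jar_m',(115,180),(220,113),'pale',.070,8),('jar_s',(386,181),(338,311),'pale',.077,6),
('hold_l',(250,140),(309,189),'wood',.006,22),('hold_m',(319,150),(336,247),'wood',.006,20),('hold_s',(335,235),(224,297),'wood',.006,18),('cup',(282,212),(233,198),'white',.104,18)]
for n,u,v,k,z,r in L:
    c=blob(t,u,k,r);e=cv2.fitEllipse(c);P=onplane(t,e[0],z)
    print(n,np.round(e[0],1),np.round(np.array(e[1])+1,1),'m:',np.round((np.array(e[1])+1)/371.6*(1.18-z),3),'P',P.round(4),end=' ')
    if k=='pale':
        g=cv2.fitEllipse(blob(s,v,k,r));p,q=tri(t,e[0],s,g[0]);print('tri',p.round(4),round(q,4),np.round(g[0],1),end='')
    print()
c=blob(t,(377,178),'white',22);b=cv2.minAreaRect(c);print('pan',b,onplane(t,b[0],.021).round(4),[onplane(t,q,.021)[:2].round(4) for q in cv2.boxPoints(b)])
E
```

```text
jar_l [162.8 236.4] [15.9 16. ] m: [0.047 0.047] P [0.3707 0.2553 0.084 ] tri [0.3701 0.2549 0.0865] 0.0017 [174.2 137.5]
jar_m [112.9 177.8] [13.1 16.9] m: [0.039 0.05 ] P [0.5442 0.412  0.07  ] tri [0.5419 0.412  0.0712] 0.0046 [219.1 110.9]
jar_s [386.4 179.8] [11.9 14. ] m: [0.035 0.041] P [ 0.5412 -0.4089  0.077 ] tri [ 0.539  -0.4074  0.0786] 0.0043 [337.6 310. ]
hold_l [250.5 139.8] [28.1 28.6] m: [0.089 0.09 ] P [ 0.6743 -0.0012  0.006 ] 
hold_m [318.6 149.7] [23.4 24.4] m: [0.074 0.077] P [ 0.6438 -0.2189  0.006 ] 
hold_s [334.5 234.2] [19.4 20.3] m: [0.061 0.064] P [ 0.375  -0.2672  0.006 ] 
cup [279.6 210. ] [37.1 43.6] m: [0.107 0.126] P [ 0.4493 -0.0858  0.104 ] 
pan ((374.0, 177.5), (43.0, 38.0), 90.0) [ 0.5537 -0.3907  0.021 ] [array([ 0.6217, -0.3315]), array([ 0.6225, -0.4528]), array([ 0.4861, -0.4497]), array([ 0.4857, -0.3294])]
```

```bash
python3 - <<'E'
import cv2,numpy as np
t=cv2.imread('pics/top0.png');h=cv2.cvtColor(t,cv2.COLOR_BGR2HSV)
for n,(y,x0,x1) in dict(jm=(180,106,128),cup=(211,268,296),pan=(178,366,396)).items(): print(n,[tuple(map(int,q)) for q in h[y,x0:x1,1:]])
E
```

```text
jm [(100, 148), (19, 149), (14, 216), (6, 240), (5, 242), (5, 242), (4, 242), (5, 242), (5, 242), (5, 242), (5, 241), (7, 233), (12, 189), (12, 104), (11, 72), (119, 73), (139, 114), (95, 148), (49, 171), (35, 180), (47, 164), (55, 125)]
cup [(38, 197), (38, 201), (17, 225), (0, 247), (1, 247), (24, 216), (27, 196), (23, 215), (23, 215), (21, 217), (21, 216), (24, 217), (22, 218), (25, 217), (15, 235), (0, 247), (0, 247), (0, 247), (0, 247), (0, 247), (0, 247), (0, 247), (0, 247), (0, 247), (5, 246), (19, 159), (34, 113), (25, 112)]
pan [(47, 173), (46, 172), (45, 171), (45, 157), (32, 113), (14, 109), (20, 213), (4, 246), (3, 246), (3, 246), (3, 246), (4, 246), (4, 247), (2, 247), (5, 247), (55, 243), (98, 180), (47, 115), (11, 138), (10, 196), (12, 217), (9, 219), (11, 215), (13, 191), (15, 190), (11, 237), (5, 246), (15, 226), (44, 128), (123, 104)]
```

```bash
sed -i "s/(0,0,170),(179,45,255)/(0,0,190),(179,28,255)/; s/(0,0,125),(179,28,255)/(0,0,160),(179,22,255)/" h.py
python3 - <<'E'
from h import *
t=get_image('top');s=get_image('side')
for n,u,v,k,z,r in [('jar_l',(164,237),(176,138),'pale',.084,13),('jar_m',(113,180),(220,112),'pale',.070,9),('jar_s',(387,181),(337,311),'pale',.077,9),('cup',(285,211),(233,198),'white',.104,18)]:
    c=blob(t,u,k,r);e=cv2.fitEllipse(c);P=onplane(t,e[0],z)
    print(n,np.round(e[0],1),np.round(np.array(e[1])+1,1),'m:',np.round((np.array(e[1])+1)/371.6*(1.18-z),3),'P',P.round(4),end=' ')
    if k=='pale':
        g=cv2.fitEllipse(blob(s,v,k,r));p,q=tri(t,e[0],s,g[0]);print('tri',p.round(4),round(q,4),np.round(g[0],1),np.round(g[1],1),end='')
    print()
c=blob(t,(375,180),'white',24);b=cv2.minAreaRect(c);print('pan',b,onplane(t,b[0],.021).round(4),[onplane(t,q,.021)[:2].round(4) for q in cv2.boxPoints(b)])
E
```

```text
jar_l [162.8 236.4] [14.9 15.3] m: [0.044 0.045] P [0.3709 0.2552 0.084 ] tri [0.37   0.2548 0.0865] 0.0022 [174.1 137.5] [ 6.8 14.2]
jar_m [113. 179.] [11.1 11.5] m: [0.033 0.034] P [0.5408 0.4115 0.07  ] tri [0.54   0.4105 0.0732] 0.001 [219.2 110.5] [3.3 8.7]
jar_s [385.1 177.6] [13.2 18. ] m: [0.039 0.053] P [ 0.5479 -0.4053  0.077 ] tri [ 0.5454 -0.405   0.0745] 0.0058 [339.5 309.4] [10.4 16. ]
cup [281.3 211.1] [22.1 23.1] m: [0.064 0.067] P [ 0.446  -0.0907  0.104 ] 
pan ((381.7235412597656, 181.99411010742188), (21.367652893066406, 20.933792114257812), 12.528807640075684) [ 0.5396 -0.415   0.021 ] [array([ 0.5145, -0.3742]), array([ 0.5792, -0.3898]), array([ 0.5649, -0.456 ]), array([ 0.5002, -0.4401])]
```

>>> play_rows --pt "0 0 0" --pt "0 0 0" --pt "0.018 0.044 0" --pt "0.018 0.044 0" --pt "0.018 0.044 0" --pt "0.018 0.044 0" --pt "0.018 0.044 0" --pt "0.018 0.044 0" --pt "0.018 0.044 0" --pt "0.018 0.044 0" --pt "0.018 0.044 0" --pt "0.018 0.044 0" --twist '[-0.138,-0.139,0,0,0,0,0,0,0,0,0,0]' --gripper 0.0854 --grip_force 25

```text
time: 1.5
position: [0.3305, 0.0873, 0.2317]
eef_rot: [-3.141, -0.002, -0.002]
force: [1.1, 0.9, 0.9]
grip_width: 0.0857
grasp_force: 0.0
```

>>> play_rows --pt "0.0173 0.0413 0" --pt "0.0173 0.0413 0" --pt "0.0173 0.0413 0" --pt "0.0173 0.0413 0" --pt "0.0173 0.0413 0" --pt "0.0173 0.0413 0" --pt "0.0173 0.0413 0" --pt "0.0173 0.0413 0" --pt "0.0173 0.0413 0" --pt "0.0173 0.0413 0" --pt "0.0173 0.0413 0" --pt "0 0.02 0" --twist '[0,0,0,0,0,0,0,0,0,0,0,0]'

```text
time: 2.7
position: [0.5214, -0.3879, 0.229]
eef_rot: [-3.141, 0.002, 0.004]
force: [0.8, -0.1, -0.1]
grip_width: 0.0858
grasp_force: 0.0
```

```bash
python3 - <<'E'
from h import *
print(observe()['position'])
for d,u in((get_image('side'),(224.2,291.7)),): print('hold_s mouth side',onplane(d,u,.026).round(4))
E
```

```text
[ 0.52140174 -0.38793639  0.22896995]
hold_s mouth side [ 0.3741 -0.2663  0.026 ]
```

>>> play_rows --pt "0.0166 0.0196 0" --pt "0 0 0.035" --pt "0 0 0.04" --pt "0 0 0.035" --pt "0 0 0.025" --pt "0 0 0.02" --pt "0 0 0.015" --pt "0 0 0.013" --pt "0 0 0" --pt "0 0 0" --twist '[0,0,0,0,0,0,0,0,0,0]'

```text
time: 3.75
position: [0.5376, -0.4049, 0.0488]
eef_rot: [3.141, 0.001, 0.0]
force: [-0.2, -0.1, 0.2]
grip_width: 0.0848
grasp_force: 0.0
```

```bash
python3 - <<'E'
import cv2,numpy as np
from cell import *
a=get_image('side')['image'][270:360,280:400,::-1];b=get_image('top')['image'][140:230,330:450,::-1]
cv2.imwrite('pics/a1.png',cv2.resize(np.hstack([a,b]),None,fx=3.3,fy=3.3,interpolation=cv2.INTER_CUBIC));print(observe()['position'])
E
```

```text
[ 0.53804147 -0.40516797  0.04960178]
```

View pics/a1.png

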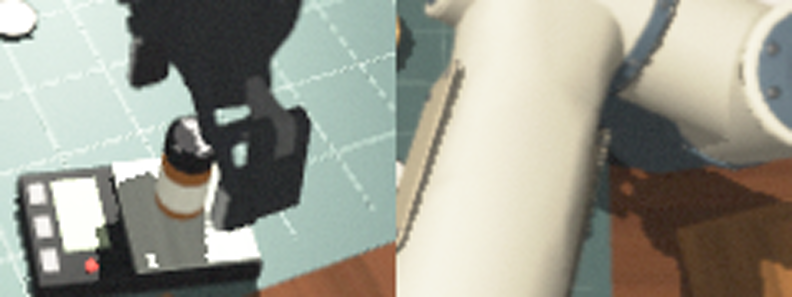

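Side view shows the near finger beside the jar; checking by projection that it lines up.

```bash
cat >> h.py <<'E'
def proj(d,P):
    W=d['world_from_camera'];p=W[:3,:3].T@(np.array(P,float)-W[:3,3]);x,y=p[0]/-p[2],-p[1]/-p[2]
    g=1+d['k1']*(x*x+y*y);K=d['camera_matrix'];return np.round([K[0,0]*x*g+K[0,2],K[1,1]*y*g+K[1,2]],1)
E
python3 - <<'E'
from h import *
d=get_image('side')
for P in [(.538,-.405,.021),(.538,-.405,.077),(.527,-.448,.06),(.549,-.448,.06),(.538,-.462,.06),(.538,-.362,.06)]: u=proj(d,P);print(P,u,((u-[280,270])*3.3).round())
print(observe()['position'],observe()['force'])
E
```

```text
(0.538, -0.405, 0.021) [333.5 328.6] [177. 193.]
(0.538, -0.405, 0.077) [337.5 309.5] [190. 130.]
(0.527, -0.448, 0.06) [342.5 338.4] [206. 226.]
(0.549, -0.448, 0.06) [354.3 334.4] [245. 213.]
(0.538, -0.462, 0.06) [352.6 343.6] [240. 243.]
(0.538, -0.362, 0.06) [325.1 296.4] [149.  87.]
[ 0.53802764 -0.40513731  0.04957202] [-0.33844492 -0.2441866   0.42106014]
```

>>> play_rows --pt "0 0 0.002" --pt "0 0 0" --pt "0 0 0" --pt "0 0 0" --pt "0 0 0" --pt "0 0 0" --pt "0 0 0" --pt "0 0 0" --pt "0 0 0" --pt "0 0 0" --twist '[0,0,0,0,0,0,0,0,0,0]' --gripper 0.02 --grip_force 25

```text
time: 4.9
position: [0.5375, -0.4049, 0.0465]
eef_rot: [3.141, 0.0, 0.001]
force: [-0.1, 0.0, 2.5]
grip_width: 0.0269
grasp_force: 25.1
```

>>> play_rows --pt "0 0 -0.01" --pt "0 0 -0.03" --pt "0 0 -0.035" --pt "-0.013 -0.011 -0.015" --pt "-0.027 -0.023 0" --pt "-0.027 -0.023 0" --pt "-0.027 -0.023 0" --pt "-0.027 -0.023 0" --pt "-0.027 -0.023 0" --pt "-0.015 -0.012 0" --pt "0 0 0" --pt "0 0 0" --twist '[0,0,0,0,0,0,0,0,0,0,0,0]'

```text
time: 6.1
position: [0.3746, -0.2668, 0.137]
eef_rot: [3.141, 0.001, 0.002]
force: [0.3, 0.1, -0.2]
grip_width: 0.0273
grasp_force: 25.0
```

```bash
python3 - <<'E'
from h import *
s=get_image('side');t=get_image('top');print(observe()['position'],observe()['force'])
cv2.imwrite('pics/a2.png',cv2.resize(s['image'][200:350,140:400,::-1],None,fx=3,fy=3,interpolation=cv2.INTER_CUBIC))
b=cv2.minAreaRect(blob(t,(382,180),'white',24));print('pan',b,onplane(t,b[0],.021).round(4))
b=cv2.minAreaRect(blob(s,(335,332),'white',30));print('pan side',b,onplane(s,b[0],.021).round(4))
E
```

```text
[ 0.37497771 -0.26715845  0.1365366 ] [-0.04719177 -0.16661531 -0.33334857]
pan ((381.7640380859375, 182.0224609375), (19.63772964477539, 19.937543869018555), 12.994616508483887) [ 0.5395 -0.4151  0.021 ]
pan side ((334.5, 326.5), (49.0, 59.0), 90.0) [ 0.5416 -0.4018  0.021 ]
```

View pics/a2.png

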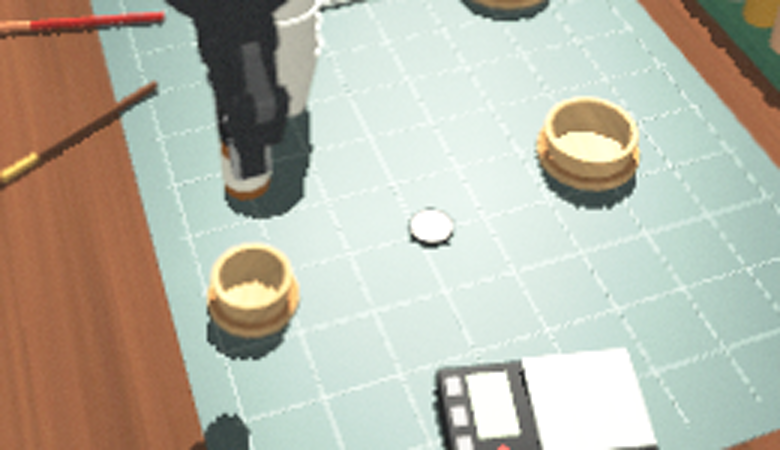

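```bash
python3 - <<'E'
from h import *
s=get_image('side')
for P in [(.375,-.267,.111),(.361,-.267,.111),(.389,-.267,.111),(.375,-.281,.111)]:print(P,((proj(s,P)-[140,200])*3).round())
print(onplane(s,(337.0,245.0),.026))
E
```

```text
(0.375, -0.267, 0.111) [247. 185.]
(0.361, -0.267, 0.111) [224. 190.]
(0.389, -0.267, 0.111) [270. 179.]
(0.375, -0.281, 0.111) [253. 202.]
[ 0.63983965 -0.22358509  0.026     ]
```

>>> play_rows --pt "0 0 0.02" --pt "0 0 0.03" --pt "0 0 0.02" --pt "0 0 0.01" --pt "0 0 0.007" --pt "0 0 0.005" --pt "0 0 0.004" --pt "0 0 0.002" --pt "0 0 0.002" --pt "0 0 0" --pt "0 0 0" --twist '[0,0,0,0,0,0,0,0,0,0,0]'

```text
time: 7.35
position: [0.3745, -0.2669, 0.0366]
eef_rot: [3.141, 0.0, 0.001]
force: [0.4, -0.1, 0.1]
grip_width: 0.0271
grasp_force: 25.0
```

>>> play_rows --pt "0 0 0.001" --pt "0 0 0.001" --pt "0 0 0.001" --pt "0 0 0" --twist '[0,0,0,0]'

```text
time: 7.75
position: [0.3744, -0.2669, 0.0335]
eef_rot: [3.141, 0.001, 0.0]
force: [-0.4, 0.8, 1.8]
grip_width: 0.0273
grasp_force: 25.2
```

>>> play_rows --pt "0 0 0" --pt "0 0 0" --pt "0 0 0" --pt "0 0 0" --pt "0 0 0" --pt "0 0 -0.01" --pt "0 0 -0.03" --pt "0 0 -0.04" --pt "0 0 -0.05" --pt "0 0 -0.04" --pt "0 0 0" --pt "0 0 0" --twist '[0,0,0,0,0,0,0,0,0,0,0,0]' --gripper 0.0854

```text
time: 8.95
position: [0.3748, -0.2668, 0.2048]
eef_rot: [3.141, 0.0, 0.005]
force: [-0.5, -0.1, -0.5]
grip_width: 0.0856
grasp_force: 0.0
```

>>> play_rows --pt "0.011 -0.045 0" --pt "0.011 -0.045 0" --pt "0.011 -0.045 0" --pt "0.011 -0.045 0" --pt "0.011 -0.045 0" --pt "0.011 -0.045 0" --pt "0.011 -0.045 0" --pt "0.011 -0.045 0" --pt "0.011 -0.045 0" --pt "0.011 -0.045 0" --pt "0.011 -0.045 0" --pt "0.011 -0.045 0" --twist '[0,0,0,0,0,0,0,0,0,0,0,0]'

```text
time: 10.15
position: [0.5056, 0.2747, 0.2019]
eef_rot: [3.14, 0.001, -0.004]
force: [0.7, -0.2, -0.7]
grip_width: 0.0854
grasp_force: 0.0
```

```bash
python3 - <<'E'
from h import *
s=get_image('side');t=get_image('top');print(observe()['position'])
cv2.imwrite('pics/a3.png',np.hstack([cv2.resize(s['image'][265:325,190:265,::-1],(400,320)),cv2.resize(s['image'][215:275,300:375,::-1],(400,320),interpolation=cv2.INTER_NEAREST)]))
# flange outlines / mouths in both pictures
for n,u,v,r in(('l',(250,140),(309,189),22),('m',(319,150),(336,247),22),('s',(335,235),(224,297),22)):
    c=blob(s,v,'wood',r)[:,0];print(n,'side bbox',c.min(0),c.max(0))
E
```

```text
[0.50579857 0.27713008 0.20003519]
l side bbox [291 176] [325 202]
m side bbox [319 233] [352 263]
s side bbox [209 283] [239 312]
```

View pics/a3.png

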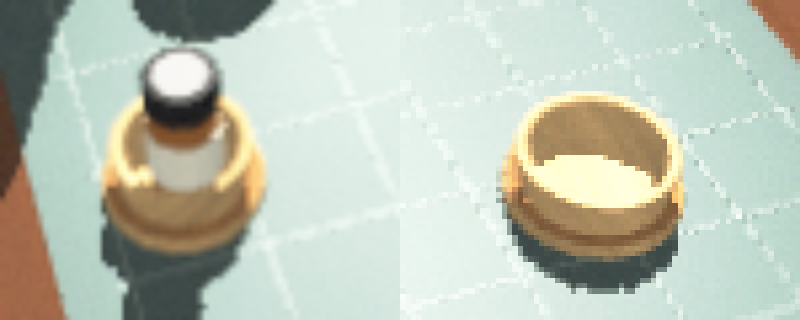

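```bash
python3 - <<'E'
from h import *
s=get_image('side');t=get_image('top')
print('m side',onplane(s,(336.6,242.7),.026))
for n,(x,y),R,r in(('l',(.6743,-.0012),.046,.0375),('m',(.6438,-.2189),.038,.0295),('s',(.375,-.2672),.030,.0215)):
    a=np.linspace(0,6.28,90)
    f=np.array([proj(s,(x+R*np.cos(k),y+R*np.sin(k),z)) for k in a for z in(0,.007)]);m=np.array([proj(s,(x+r*np.cos(k),y+r*np.sin(k),.026)) for k in a])
    print(n,'flange pred',f.min(0),f.max(0),'mouth pred',m.min(0),m.max(0),((m.min(0)-[300,215])*5.33).round(),((m.max(0)-[300,215])*5.33).round())
E
```

```text
m side [ 0.6423638  -0.21694941  0.026     ]
l flange pred [290.7 180.6] [325.5 203.6] mouth pred [294.4 176.7] [323.  193.6] [ -30. -204.] [ 123. -114.]
m flange pred [319.1 237.4] [353.8 264.2] mouth pred [324.1 233.9] [351.2 252.9] [128. 101.] [273. 202.]
s flange pred [209.8 286. ] [240.7 313.2] mouth pred [213.5 283.1] [235.9 301.1] [-461.  363.] [-342.  459.]
```

>>> play_rows --pt "0.0116 -0.0447 0" --pt "0.0116 -0.0447 0" --pt "0.0115 -0.0445 0" --pt "0 0 0.03" --pt "0 0 0.04" --pt "0 0 0.04" --pt "0 0 0.025" --pt "0 0 0.02" --pt "0 0 0.01" --pt "0 0 0.004" --pt "0 0 0" --pt "0 0 0" --twist '[0,0,0,0,0,0,0,0,0,0,0,0]'

```text
time: 11.55
position: [0.5416, 0.4075, 0.0357]
eef_rot: [-3.14, -0.0, -0.003]
force: [-0.2, 1.3, -0.6]
grip_width: 0.0852
grasp_force: 0.0
```

```bash
python3 - <<'E'
from h import *
s=get_image('side');print(observe()['position'],observe()['force'])
cv2.imwrite('pics/a4.png',cv2.resize(s['image'][70:160,160:280,::-1],(720,540),interpolation=cv2.INTER_CUBIC))
for P in [(.5405,.411,.07),(.5405,.411,0),(.5405,.411-.043,.03),(.5405,.411+.043,.03)]:print(P,(proj(s,P)-[160,70])*6)
E
```

```text
[0.54155381 0.40757992 0.03578513] [-0.41785575 -0.16462082  0.16348044]
(0.5405, 0.411, 0.07) [357.  247.8]
(0.5405, 0.411, 0) [363.6 361.2]
(0.5405, 0.368, 0.03) [380.4 348.6]
(0.5405, 0.45399999999999996, 0.03) [342.  280.8]
```

View pics/a4.png

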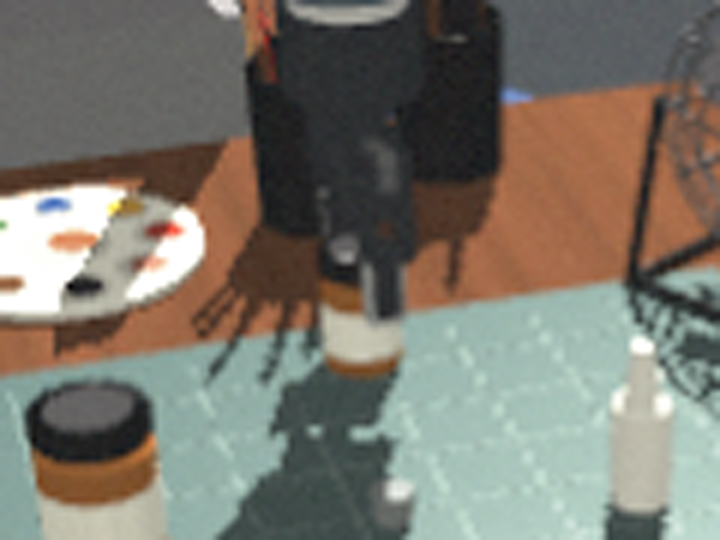

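Jar_m stands between the fingers (finger tip at ~(225,123)). Close.

>>> play_rows --pt "0 -0.003 0.003" --pt "0 0 0" --pt "0 0 0" --pt "0 0 0" --pt "0 0 0" --pt "0 0 0" --pt "0 0 0" --pt "0 0 0" --pt "0 0 0" --twist '[0,0,0,0,0,0,0,0,0]' --gripper 0.036 --grip_force 30

```text
time: 12.5
position: [0.5411, 0.4105, 0.0316]
eef_rot: [-3.141, -0.001, -0.001]
force: [0.3, 0.7, 2.1]
grip_width: 0.0434
grasp_force: 30.9
```

>>> play_rows --pt "0 0 -0.01" --pt "0 0 -0.03" --pt "0 0 -0.04" --pt "0 0 -0.03" --pt "0.003 0.02 -0.01" --pt "0.007 0.042 0" --pt "0.007 0.042 0" --pt "0.007 0.042 0" --pt "0.007 0.042 0" --pt "0.007 0.042 0" --pt "0.007 0.042 0" --pt "0.007 0.042 0" --twist '[0,0,0,0,0,0,0,0,0,0,0,0]'

```text
time: 13.7
position: [0.5917, 0.0932, 0.1504]
eef_rot: [3.141, -0.001, -0.004]
force: [0.5, -0.1, -0.8]
grip_width: 0.0432
grasp_force: 31.0
```

>>> play_rows --pt "0.007 0.042 0" --pt "0.007 0.042 0" --pt "0.007 0.042 0" --pt "0.007 0.042 0" --pt "0.007 0.042 0" --pt "0.007 0.042 0" --pt "0.006 0.04 0" --pt "0.001 0.015 0" --pt "0 0 0" --pt "0 0 0" --twist '[0,0,0,0,0,0,0,0,0,0]'

```text
time: 14.7
position: [0.641, -0.2108, 0.1504]
eef_rot: [-3.141, 0.001, 0.003]
force: [-0.1, 1.3, -2.1]
grip_width: 0.0431
grasp_force: 31.2
```

```bash
python3 - <<'E'
from h import *
s=get_image('side');p=observe()['position'];print(p,observe()['force'])
cv2.imwrite('pics/a5.png',cv2.resize(s['image'][150:270,250:410,::-1],(640,480),interpolation=cv2.INTER_CUBIC))
b=p-[0,0,.0316]
for o in([0,0,0],[-.022,0,0],[.022,0,0],[0,-.022,0]):print(((proj(s,b+o)-[250,150])*4).round())
E
```

```text
[ 0.64133855 -0.21015477  0.15081018] [-0.98147814  1.13497219 -2.03965721]
[360. 233.]
[322. 242.]
[398. 224.]
[381. 260.]
```

View pics/a5.png

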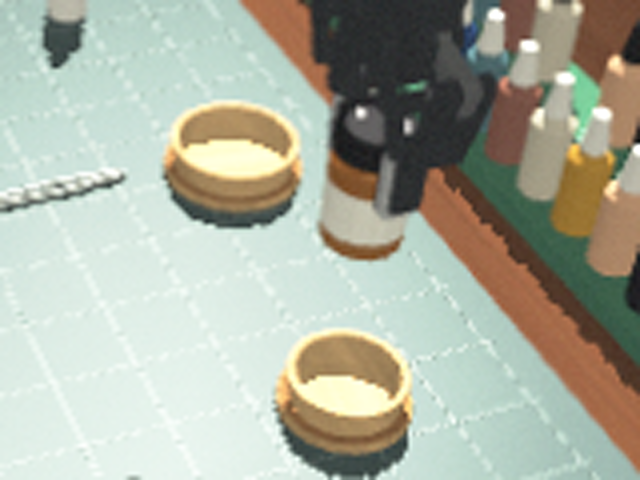

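>>> play_rows --pt "0.002 0.0083 0" --pt "0 0 0.02" --pt "0 0 0.03" --pt "0 0 0.02" --pt "0 0 0.014" --pt "0 0 0.009" --pt "0 0 0.006" --pt "0 0 0.004" --pt "0 0 0.003" --pt "0 0 0.001" --pt "0 0 0" --pt "0 0 0" --twist '[0,0,0,0,0,0,0,0,0,0,0,0]'

```text
time: 15.95
position: [0.6443, -0.2192, 0.0447]
eef_rot: [3.141, 0.0, 0.001]
force: [-0.2, -0.7, -1.8]
grip_width: 0.0433
grasp_force: 31.2
```

>>> play_rows --pt "0 0 0.0015" --pt "0 0 0.0015" --pt "0 0 0.001" --pt "0 0 0.001" --pt "0 0 0" --twist '[0,0,0,0,0]'

```text
time: 16.45
position: [0.644, -0.2191, 0.0396]
eef_rot: [3.141, 0.001, 0.0]
force: [-1.2, 0.6, 1.2]
grip_width: 0.0434
grasp_force: 31.3
```

>>> play_rows --pt "0 0 0" --pt "0 0 0" --pt "0 0 0" --pt "0 0 0" --pt "0 0 0" --pt "0 0 -0.01" --pt "0 0 -0.03" --pt "0 0 -0.04" --pt "0 0 -0.05" --pt "0 0 -0.03" --pt "0 0 0" --pt "0 0 0" --twist '[0,0,0,0,0,0,0,0,0,0,0,0]' --gripper 0.0854

```text
time: 17.65
position: [0.6444, -0.2191, 0.2011]
eef_rot: [3.141, 0.0, 0.005]
force: [-0.0, -0.0, -1.0]
grip_width: 0.085
grasp_force: 0.0
```

>>> play_rows --pt "-0.0228 -0.0395 0" --pt "-0.0228 -0.0395 0" --pt "-0.0228 -0.0395 0" --pt "-0.0228 -0.0395 0" --pt "-0.0228 -0.0395 0" --pt "-0.0228 -0.0395 0" --pt "-0.0228 -0.0395 0" --pt "-0.0228 -0.0395 0" --pt "-0.0228 -0.0395 0" --pt "-0.0228 -0.0395 0" --pt "-0.0228 -0.0395 0" --pt "-0.0228 -0.0395 0" --twist '[0,0,0,0,0,0,0,0,0,0,0,0]'

```text
time: 18.85
position: [0.3686, 0.2556, 0.1986]
eef_rot: [3.14, 0.0, -0.002]
force: [0.8, 0.6, -0.2]
grip_width: 0.0858
grasp_force: 0.0
```

```bash
python3 - <<'E'
from h import *
s=get_image('side');p=observe()['position'];print(p,observe()['force'])
cv2.imwrite('pics/a6.png',np.hstack([cv2.resize(s['image'][190:270,290:390,::-1],(400,320)),cv2.resize(s['image'][100:180,130:230,::-1],(400,320))]))
E
```

```text
[0.36632924 0.26025131 0.1983852 ] [-2.92640247  5.50394943 -1.09423252]
```

View pics/a6.png

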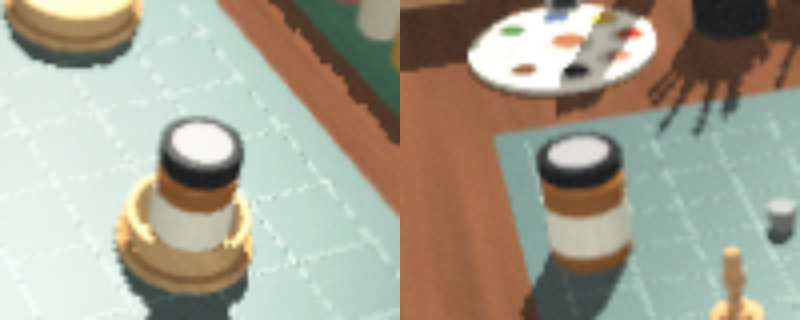

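Medium jar seated upright. Descend toward the large one, stopping above it.

>>> play_rows --pt "0 0 0.02" --pt "0 0 0.04" --pt "0 0 0.025" --pt "0 0 0" --pt "0 0 0" --twist '[0,0,0,0,0]'

```text
time: 19.4
position: [0.3705, 0.2545, 0.1146]
eef_rot: [3.14, 0.001, -0.0]
force: [0.5, -0.0, -0.1]
grip_width: 0.0852
grasp_force: 0.0
```

>>> play_rows --pt "0 0 0.015" --pt "0 0 0.02" --pt "0 0 0.02" --pt "0 0 0.015" --pt "0 0 0.008" --pt "0 0 0" --pt "0 0 0" --twist '[0,0,0,0,0,0,0]'

```text
time: 20.1
position: [0.3711, 0.2555, 0.0375]
eef_rot: [-3.14, -0.001, -0.002]
force: [-0.2, 0.1, 0.3]
grip_width: 0.0854
grasp_force: 0.0
```

>>> play_rows --pt "0 0 0" --pt "0 0 0" --pt "0 0 0" --pt "0 0 0" --pt "0 0 0" --pt "0 0 0" --pt "0 0 0" --twist '[0,0,0,0,0,0,0]' --gripper 0.052 --grip_force 35

```text
time: 20.8
position: [0.371, 0.2556, 0.0374]
eef_rot: [-3.14, -0.001, -0.003]
force: [-1.2, 1.1, 7.2]
grip_width: 0.0594
grasp_force: 37.2
```

>>> play_rows --pt "0 0 -0.01" --pt "0 0 -0.03" --pt "0 0 -0.04" --pt "0 0 -0.03" --pt "0.016 0.013 0" --pt "0.03 0.026 0" --pt "0.03 0.026 0" --pt "0.03 0.026 0" --pt "0.03 0.026 0" --pt "0.03 0.026 0" --pt "0.03 0.026 0" --pt "0.03 0.026 0" --twist '[0,0,0,0,0,0,0,0,0,0,0,0]'

```text
time: 22.0
position: [0.5968, 0.0584, 0.1462]
eef_rot: [3.142, -0.0, -0.002]
force: [0.4, 1.6, -1.7]
grip_width: 0.0594
grasp_force: 38.8
```

>>> play_rows --pt "0.03 0.026 0" --pt "0.03 0.026 0" --pt "0.015 0.009 0" --pt "0 0 0" --pt "0 0 0" --pt "0 0 0" --twist '[0,0,0,0,0,0]'

```text
time: 22.6
position: [0.6706, -0.0006, 0.1464]
eef_rot: [-3.141, -0.001, 0.001]
force: [0.2, 0.2, -1.8]
grip_width: 0.0592
grasp_force: 38.8
```

```bash
python3 - <<'E'
from h import *
s=get_image('side');p=observe()['position'];print(p,observe()['force'])
cv2.imwrite('pics/a7.png',cv2.resize(s['image'][100:220,240:400,::-1],(640,480),interpolation=cv2.INTER_CUBIC))
b=p-[0,0,.0374]
for o in([0,0,0],[-.03,0,0],[.03,0,0],[0,-.03,0]):print(((proj(s,b+o)-[240,100])*4).round())
E
```

```text
[ 6.70707048e-01 -4.27343869e-04  1.46618949e-01] [-0.92276596 -0.29324349 -2.76178041]
[280. 233.]
[236. 241.]
[323. 225.]
[300. 258.]
```

View pics/a7.png

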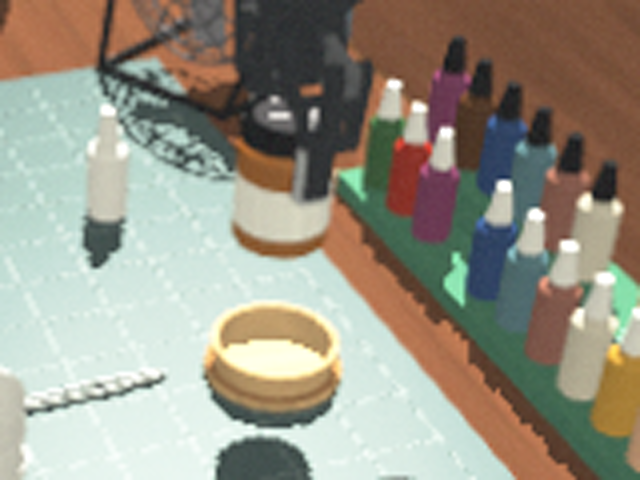

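>>> play_rows --pt "0.0035 0.0006 0" --pt "0 0 0.02" --pt "0 0 0.03" --pt "0 0 0.02" --pt "0 0 0.012" --pt "0 0 0.007" --pt "0 0 0.005" --pt "0 0 0.003" --pt "0 0 0" --pt "0 0 0" --twist '[0,0,0,0,0,0,0,0,0,0]'

```text
time: 23.65
position: [0.6753, -0.0017, 0.0501]
eef_rot: [-3.141, -0.0, -0.002]
force: [0.1, -0.4, -2.2]
grip_width: 0.059
grasp_force: 38.8
```

>>> play_rows --pt "0 0 0.0015" --pt "0 0 0.0015" --pt "0 0 0.001" --pt "0 0 0.0005" --pt "0 0 0" --twist '[0,0,0,0,0]'

```text
time: 24.15
position: [0.6749, -0.0017, 0.0455]
eef_rot: [3.141, 0.001, 0.001]
force: [-2.8, 0.7, 3.8]
grip_width: 0.0595
grasp_force: 39.3
```

>>> play_rows --pt "0 0 0" --pt "0 0 0" --pt "0 0 0" --pt "0 0 0" --pt "0 0 -0.01" --pt "0 0 -0.03" --pt "0 0 -0.04" --pt "0 0 -0.05" --pt "0 0 -0.03" --pt "0 0 0" --pt "0 0 0" --twist '[0,0,0,0,0,0,0,0,0,0,0]' --gripper 0.0854

```text
time: 25.25
position: [0.6752, -0.0015, 0.2063]
eef_rot: [-3.141, -0.0, -0.004]
force: [-0.6, -0.0, -1.6]
grip_width: 0.0855
grasp_force: 0.0
```

>>> play_rows --pt "-0.0382 0.0148 0" --pt "-0.0382 0.0148 0" --pt "-0.0382 0.0148 0" --pt "-0.0382 0.0148 0" --pt "-0.0382 0.0148 0" --pt "-0.0382 0.0148 0" --pt "0 0 0.03" --pt "0 0 0.015" --pt "0 0 0" --pt "0 0 0" --twist '[0,0,0,0,0,0,0,0,0,0]'

```text
time: 26.25
position: [0.4455, -0.0907, 0.1597]
eef_rot: [3.141, 0.001, -0.002]
force: [-0.0, 0.4, -0.6]
grip_width: 0.0854
grasp_force: 0.0
```

```bash
python3 - <<'E'
from h import *
s=get_image('side');p=observe()['position'];print(p,observe()['force'])
cv2.imwrite('pics/a8.png',cv2.resize(s['image'][110:250,180:360,::-1],(720,560),interpolation=cv2.INTER_CUBIC))
print([((proj(s,(.446+a,-.0907+b,.104))-[180,110])*4).round() for a,b in((0,0),(.03,0),(-.03,0),(0,.03),(0,-.03))])
E
```

```text
[ 0.44606168 -0.0906584   0.16020706] [ 0.43266033 -0.06081231  0.39475544]
[array([214., 356.]), array([266., 345.]), array([160., 367.]), array([199., 324.]), array([229., 389.])]
```

View pics/a8.png

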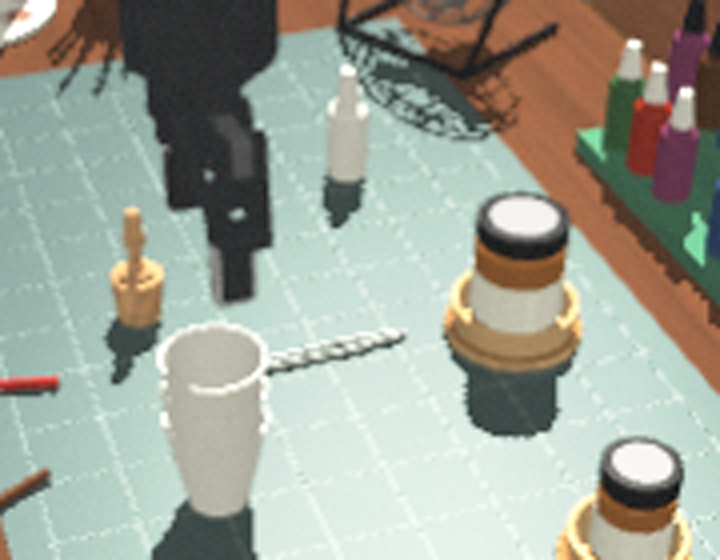

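Rim at zoom (213,357), matching the prediction; large jar seated. Go down to the rim.

>>> play_rows --pt "0 0 0.015" --pt "0 0 0.025" --pt "0 0 0.02" --pt "0 0 0.012" --pt "0 0 0.005" --pt "0 0 0" --pt "0 0 0" --twist '[0,0,0,0,0,0,0]'

```text
time: 27.0
position: [0.4466, -0.0906, 0.0837]
eef_rot: [3.141, 0.001, 0.002]
force: [0.6, -0.1, 0.6]
grip_width: 0.0853
grasp_force: 0.0
```

>>> play_rows --pt "0 0 0" --pt "0 0 0" --pt "0 0 0" --pt "0 0 0" --pt "0 0 0" --pt "0 0 0" --pt "0 0 0" --twist '[0,0,0,0,0,0,0]' --gripper 0.05 --grip_force 20

```text
time: 27.7
position: [0.4467, -0.0906, 0.084]
eef_rot: [3.141, 0.001, 0.004]
force: [-1.1, 0.4, 5.7]
grip_width: 0.0582
grasp_force: 20.6
```

```bash
python3 - <<'E'
from h import *
s=get_image('side');o=observe();print(o['position'],o['force'],o['grip_width'])
cv2.imwrite('pics/a9.png',cv2.resize(s['image'][160:250,180:300,::-1],(720,540),interpolation=cv2.INTER_CUBIC))
E
```

```text
[ 0.44665422 -0.09060435  0.08399317] [0.00935671 0.32713455 5.63539055] 0.05843577300575157
```

View pics/a9.png

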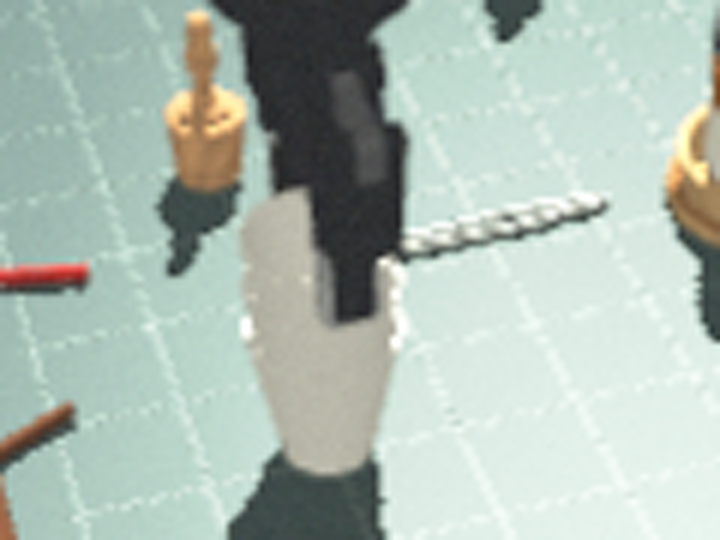

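>>> play_rows --pt "0 0 -0.003" --pt "0 0 -0.006" --pt "0 0 -0.01" --pt "0 0 -0.01" --pt "0 0 -0.01" --pt "0 0 0" --twist '[0,0,0,0,0,0]'

```text
time: 28.35
position: [0.4469, -0.0906, 0.1237]
eef_rot: [3.142, 0.001, 0.005]
force: [0.4, -1.2, -0.6]
grip_width: 0.0579
grasp_force: 21.5
```

```bash
python3 - <<'E'
from h import *
s=get_image('side');o=observe();print(o['position'],o['force'],o['grip_width'])
cv2.imwrite('pics/a10.png',cv2.resize(s['image'][130:250,180:300,::-1],(560,560),interpolation=cv2.INTER_CUBIC))
E
```

```text
[ 0.44631165 -0.0904823   0.12269287] [-0.19625952  0.54808187 -0.52379346] 0.05777305116665261
```

View pics/a10.png

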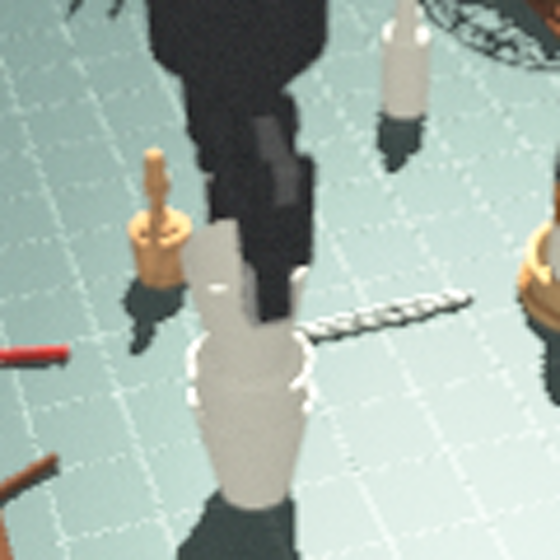

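```bash
python3 - <<'E'
from h import *
s=get_image('side');im=s['image'][130:250,180:300].copy();im=cv2.resize(im,(600,600),interpolation=cv2.INTER_CUBIC)
for z,r in((.1435,.03),(.1035-.02,.018)):
    for a in np.arange(0,6.28,.16):
        u=(proj(s,(.4463+r*np.cos(a),-.0905+r*np.sin(a),z))-[179.5,129.5])*5;cv2.circle(im,tuple(int(k) for k in u),1,(255,0,0),-1)
cv2.imwrite('pics/a11.png',im[...,::-1])
E
```

```text
(no output)
```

View pics/a11.png

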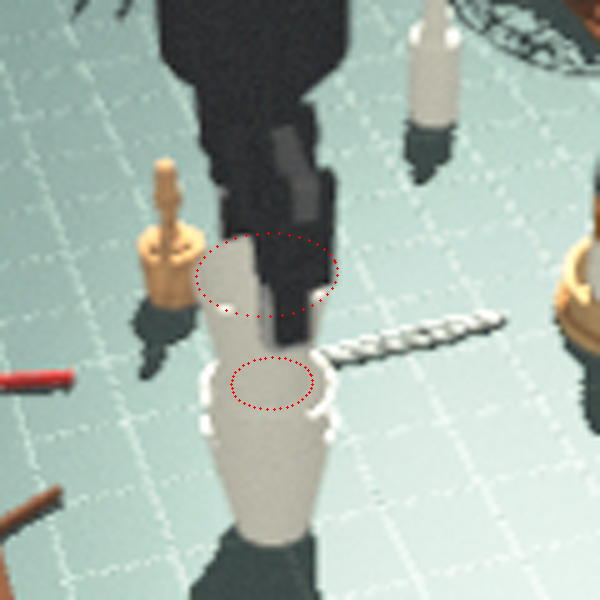

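The dotted upright-cup prediction matches the picture; the other two cups stay put.

>>> play_rows --pt "0 0 -0.02" --pt "0 0 -0.03" --pt "0 0 -0.02" --pt "0.005 0.016 0" --pt "0.01 0.034 0" --pt "0.01 0.034 0" --pt "0.01 0.034 0" --pt "0.01 0.034 0" --pt "0.01 0.034 0" --pt "0.01 0.034 0" --pt "0.01 0.034 0" --pt "0.01 0.034 0" --twist '[0,0,0,0,0,0,0,0,0,0,0,0]'

```text
time: 29.65
position: [0.5307, -0.3798, 0.1907]
eef_rot: [-3.141, -0.0, 0.002]
force: [0.9, 0.7, -0.1]
grip_width: 0.0581
grasp_force: 21.7
```

>>> play_rows --pt "0.006 0.024 0" --pt "0.002 0.011 0" --pt "0 0 0.03" --pt "0 0 0.03" --pt "0 0 0" --pt "0 0 0" --pt "0 0 0" --twist '[0,0,0,0,0,0,0]'

```text
time: 30.35
position: [0.5397, -0.414, 0.1341]
eef_rot: [3.139, 0.001, 0.004]
force: [0.2, -0.3, 0.2]
grip_width: 0.058
grasp_force: 21.8
```

```bash
python3 - <<'E'
from h import *
s=get_image('side');o=observe();p=o['position'];print(p,o['force'],o['grip_width'])
im=cv2.resize(s['image'][250:370,270:430].copy(),(800,600),interpolation=cv2.INTER_CUBIC)
def dot(P):
    u=(proj(s,P)-[269.5,249.5])*5;cv2.circle(im,tuple(int(k) for k in u),1,(255,0,0),-1)
for z,r in((p[2]+.02,.03),(p[2]-.04,.018)):
    for a in np.arange(0,6.28,.16): dot((p[0]+r*np.cos(a),p[1]+r*np.sin(a),z))
c,sn=np.cos(np.radians(-13)),np.sin(np.radians(-13))
for a,b in((.033,.033),(.033,-.033),(-.033,.033),(-.033,-.033),(0,0)): dot((.5395+c*a-sn*b,-.4151+sn*a+c*b,.021))
cv2.imwrite('pics/a12.png',im[...,::-1])
E
```

```text
[ 0.5397798  -0.41397927  0.13424152] [-0.31612084  0.0734848  -0.68466207] 0.05817108795785527
```

View pics/a12.png

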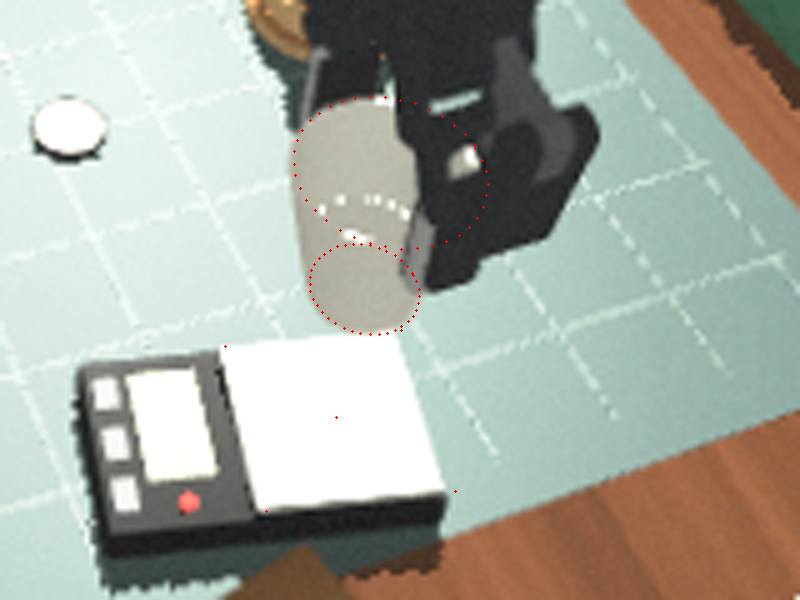

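Cup upright and aligned; pan centre in the side view at zoom (329,421), within 2-3 mm of the estimate — use the mean.

>>> play_rows --pt "-0.0017 0.001 0.01" --pt "0 0 0.02" --pt "0 0 0.02" --pt "0 0 0.01" --pt "0 0 0.006" --pt "0 0 0.003" --pt "0 0 0.001" --pt "0 0 0" --pt "0 0 0" --twist '[0,0,0,0,0,0,0,0,0]'

```text
time: 31.3
position: [0.5375, -0.4148, 0.0626]
eef_rot: [3.141, 0.0, 0.002]
force: [0.5, 0.3, 0.2]
grip_width: 0.0581
grasp_force: 21.8
```

>>> play_rows --pt "0 0 0.0007" --pt "0 0 0.0007" --pt "0 0 0" --pt "0 0 0" --twist '[0,0,0,0]'

```text
time: 31.7
position: [0.5374, -0.4148, 0.0611]
eef_rot: [3.141, 0.001, 0.001]
force: [-0.7, 0.0, 4.4]
grip_width: 0.0583
grasp_force: 22.0
```

Contact on the pan (about 4 N). Release and back off upward.

>>> play_rows --pt "0 0 0" --pt "0 0 0" --pt "0 0 0" --pt "0 0 0" --pt "0 0 0" --pt "0 0 -0.01" --pt "0 0 -0.03" --pt "0 0 -0.04" --pt "0 0 -0.04" --pt "-0.02 -0.03 -0.02" --pt "-0.02 -0.04 0" --pt "-0.02 -0.04 0" --twist '[0,0,0,0,0,0,0,0,0,0,0,0]' --gripper 0.0854

```text
time: 32.9
position: [0.4767, -0.3038, 0.2019]
eef_rot: [3.141, -0.001, 0.004]
force: [1.6, 0.9, 0.1]
grip_width: 0.0851
grasp_force: 0.0
```

>>> play_rows --pt "-0.02 -0.04 0" --pt "-0.02 -0.04 0" --pt "-0.02 -0.04 0" --pt "-0.02 -0.04 0" --pt "-0.01 -0.04 0" --pt "-0.01 -0.04 0" --pt "0 -0.04 0" --pt "0 -0.04 0" --pt "0 -0.03 0" --pt "0 0 0" --pt "0 0 0" --twist '[0,0,0,0,0,0,0,0,0,0,0]'

```text
time: 34.0
position: [0.377, 0.0458, 0.2011]
eef_rot: [-3.141, -0.003, -0.002]
force: [-0.4, -0.6, 0.0]
grip_width: 0.0854
grasp_force: 0.0
```

```bash
python3 - <<'E'
from h import *
s=get_image('side')['image'];t=get_image('top')['image']
cv2.imwrite('pics/f.png',np.hstack([cv2.resize(s[80:380,150:400],(480,576)),cv2.resize(t[120:270,230:405],(315,270))  if 0 else np.vstack([cv2.resize(t[120:260,230:330],(300,288)),cv2.resize(t[120:260,305:405],(300,288))])])[...,::-1])
E
```

```text
(no output)
```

View pics/f.png

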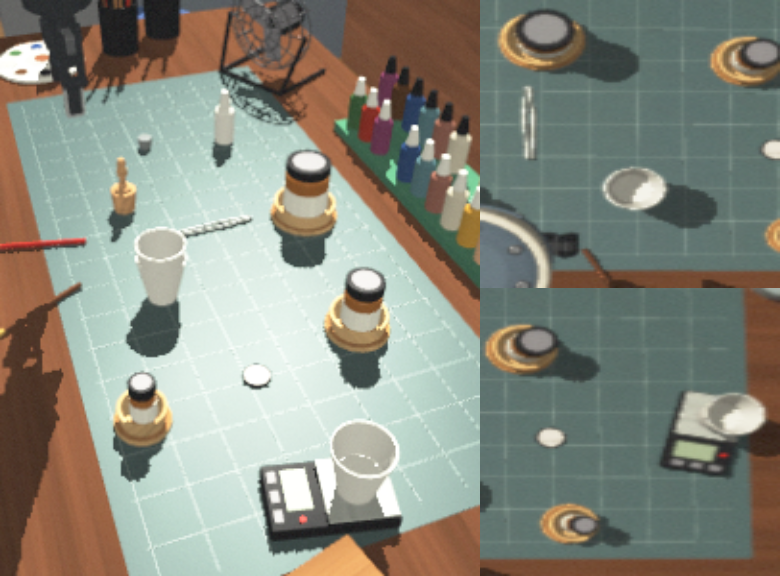

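```bash
python3 - <<'E'
from h import *
t=get_image('top');print(onplane(t,(389.3,181.5),.081).round(4), proj(t,(.5385,-.415,.081)))
E
```

```text
[ 0.5357 -0.4162  0.081 ] [388.9 180.6]
```

Cup centre is within about 3 mm of the pan middle; all seated and upright. Handing in.

```bash
python3 -c "
from cell import *
print(finish_job())"
```

```text
the job is handed in; nothing more can be done
None
```

The job is handed in: the three jars stand upright in their matching holders, the top cup stands on the scale pan within about 3 mm of its middle, and the other two cups are still nested where they were. It took about 34 s of robot time, and the verdict was not shown.

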